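# Hold the clamp bar against the sprung stop for fastening

### The job

Pick the steel clamp bar with the two screw holes out of the parts tray and lay it flat on the bed of the aluminium fixture, lengthwise on its centre line and square to the sprung stop. Push its end steadily against the stop, at about 8 N and never so hard that the stop bottoms out, until the stop's pointers stand between the two index marks on the bed, and finish while still gripping the bar and holding it there, so that a colleague can drive the screws. Leave the other parts in the tray and do not disturb the magnifier and the oil bottle.

Things in the scene. Friction and masses are not known exactly. Their poses are not given: they have to be found in the camera images.
- bar_mid (a point): centre of the loose clamp bar: plain steel, 70 (x) x 18 (y) x 26 mm high, 80 to 170 g, both ends alike, a dark screw hole in its top 25 mm to either side of the middle; the only long part in the tray. It stands on the tray's floor in the larger compartment, turned at most 0.2 rad from the tray's x axis. Fittings stand by its corners; beside its middle 35 mm each way from its centre are free.
- tray: fixed shallow blue parts tray, 100 (x) x 160 (y) x 24 mm, origin at the centre of its underside, floor and walls 2 mm thick; a 20 mm high wall across it at y = -20 mm parts it in a larger compartment (y from -19 to +78 mm) and a smaller one
- jig: fixed fixture: flat aluminium bed plate 190 (x) x 90 (y) x 12 mm, origin at the centre of its underside, bed at z = 12 mm, centre line along x. At its +x end a fixed dark block (x 72 to 92, 60 wide, up to z = 42 mm) carries the sprung stop; the -x end is open. Push toward +x. With the stop half-way back (8 mm) the pressing bar's centre is at x = 13, y = 0, z = 25 mm
- stop_face (a point): centre of the flat front face (looking to the fixture's -x) of the stop, a steel plate 10 mm thick, 44 mm wide, from z = 14 to 40 mm above the fixture's underside, on two sprung rods; unpressed the face is at x = 40 mm of the fixture, 26 mm above its underside; it moves to +x with the stop. Axes as the fixture's
- stop (a joint): how far the sprung stop is pushed back, m: 0 at rest, 0.016 bottomed out. It yields at 2 N and takes 0.8 N more per mm (8.4 N at 8 mm). A small dark pointer at each side of the plate stands at the first index mark on the bed at 0.004 and at the second at 0.012
- nut_a: small turned hexagonal fitting, 19 x 22 x 20 mm, loose in the tray; origin at the centre of its underside
- nut_b: small turned hexagonal fitting, 19 x 22 x 23 mm, loose in the tray; origin at the centre of its underside
- nut_c: small turned hexagonal fitting, 19 x 22 x 20 mm, loose in the tray; origin at the centre of its underside
- nut_d: small turned hexagonal fitting, 19 x 22 x 23 mm, loose in the tray; origin at the centre of its underside
- big_nut: larger turned hexagonal fitting, 26 x 30 x 20 mm, loose in the tray's smaller compartment; origin at the centre of its underside
- block: gauge block, 35 x 18 x 10 mm, no holes, loose in the tray's smaller compartment; origin at the centre of its underside
- loupe: small black eyepiece magnifier, 36 mm across and 35 mm high, loose on the bench behind the work; origin at the centre of its underside
- oil_bottle: white dropper bottle with a nozzle, 34 mm across and 105 mm high, loose at the right of the bench; origin at the centre of its underside

How it is judged (in metres and radians):
On the way, in this order (a step that is already met when the one before it is completed fails the run):
1. the clamp bar is lifted clear of the tray (height (world z) of bar_mid above 0.055 m and contact force between the fingers and bar above 3 N), for 0.2 s.
2. the bar lies on the bed and presses the stop back between the marks (contact force between bar and stop between 4.5 and 12.5 N and value of joint stop between 0.004 and 0.012 m and z of bar_mid in the frame of jig below 0.03 m and y of bar_mid in the frame of jig between -0.006 and 0.006 m and angle between the x axis of bar_mid and the x axis of jig, either way round below 0.1 rad and angle between bar_mid's own z axis and vertical below 0.1 rad), for 0.5 s.
At the end, for the whole second after the job is handed in: Bar gripped and still, at most 5 mm off the fixture's bed (centre under 30 mm above its underside, tilt under 0.1 rad), within 6 mm of the bed's centre line and 0.1 rad of its direction, pressing the stop with 4.5 to 12.5 N, the stop pushed back 4 to 12 mm (all of step 2 and contact force between the fingers and bar above 3 N and linear speed of bar below 0.01 m/s); the arm keeps its last pose, push and grip.
It fails at once if the stop is driven to the end of its travel or pressed with more than 25 N (value of joint stop above 0.0155 m or contact force between bar and stop above 25 N).
It fails at once if another part is taken out of the tray (height (world z) of any of nut_a, nut_b, nut_c, nut_d, big_nut, block above 0.035 m or horizontal distance between any of nut_a, nut_b, nut_c, nut_d, big_nut, block and tray above 0.1 m).
It fails at once if the magnifier or the oil bottle is moved (distance of any of loupe, oil_bottle from where it was at the start of the episode above 0.02 m).
It also fails if it takes over 42 s, if anything falls off the work surface, if the arm or the gripper's body presses on something with over 40 N, if the wrist force passes 120 N, or if a joint passes its speed limit or range.

### The arm

A 6-joint arm with a two-finger parallel gripper is mounted at the origin on a cart in front of the work surface, level with it; the furniture and walls round the work are solid. World frame = base frame: x ahead of the robot, y to its left, z up, the work surface at z = 0. Lengths are in mm, angles in rad, forces in N, time in s.
With the tool pointing down it reaches from about 300 to 775 mm from the base axis. Payload 14.6 kg.
Tool frame: the origin (TCP) lies at the very end of the fingers, on their centre line; the grasp point (between the pads) lies 19 mm behind it; z points along the fingers, y is the line along which they close (so a half turn about z gives the same grasp; the last joint's range is limited). The gripper opens to 94 mm and grips with 3 to 60 N. Pads are 16 mm wide; open, the fingers measure 119 mm over their backs; the gripper's body (75 mm by 177 mm) begins 78 mm behind the grasp point.
Start: joints at [1.106, 0.3, 1.521, -0, 1.321, -0.067], TCP at [213.062, 507.044, 205.446] pointing down, gripper open.
Joint ranges: [-3.03, 3.03], [-0.79, 2.21], [0.23, 2.52], [-1.04, 4.18], [0, 3.07], [-2.55, 2.55]. Speed limits (rad/s): [2.22, 2.22, 2.57, 3.14, 3.14, 3.14].

### API

Orientations are given as [roll, pitch, yaw] about the fixed x, y, z axes, in that order (R = Rz(yaw) Ry(pitch) Rx(roll)).
In Python, from cell import manip, camera, get_calibration gives the robot as it stands.
- The arm moves only by the tool arm_command, never from a script. Its argument "targets" is a list of rows, each an object of numbers: "hand": the opening, from -1 (shut) to 1 (fully open), so that 0 is half open; "x", "y", "z": the shift along the tool's x, y, z in m; "yaw": the turn about the tool's z in rad. In form: [{"hand": .., "x": .., "y": .., "z": .., "yaw": ..}, ...]. A call has 1 to 10 rows; each row shifts and turns the commanded pose from where the row before left it, along the tool's axes as they then stand; what a row does not reach is not made up. A row lasts 1/10 s, in which the tool goes at most 50 mm and 8.59 degrees, less where a joint would pass 70% of its speed; a pose out of reach is approached as far as the arm can. A call is refused whole if a number of a shift passes 0.05 or a number of a turn 0.15, either way. A call with a gripper value outside its range is refused whole. The fingers move at their own pace and stop on an object; "newtons" is the grip in N (left out, the last holds). Time passes only in rows, so rows that do not move let the fingers close. It gives the time, the measured TCP pose, the force, the opening and the grip force at its end, in the units of the state.
- manip.read_state(): the state, without advancing time (a new reading comes with each control period).
- camera(name): name is "side" or "top"; returns the picture (420x560x3 uint8, red, green, blue); there is no depth.
- get_calibration(name): a dict with "K" (3x3 intrinsics, pixels), "cam_to_world" (4x4, takes a point from camera to world coordinates). Camera axes: x right, y up, looking along -z (the intrinsics and any distortion apply to the point x, -y, -z); pixel columns grow to the right and rows downward; lengths in mm; the calibration is good to about 2 mm. A picture is of the moment at which its call begins. get_calibration takes no time and is no camera call.
- manip.sign_off(): hands the job in; it is judged then, once.
The state is a dict: "clock": time; "joints": joint angles; "qd": joint speeds; "effort": joint torques, N m; "eef_pos": TCP position; "eef_rot": TCP orientation; "wrist_force": force on the tool from outside, world axes, zero at the start; "moment": the same for the moment, N m; "finger_gap": finger opening in mm; "finger_force": force on a finger pad.
Only numpy, scipy, OpenCV 4.12 (cv2) and the standard library are available. Lean on these libraries where they do the work, as an engineer would, in place of code of your own. Each camera call takes 0.05 s, during which the arm holds its last target. There are 200 camera calls.

## Working session

There is one attempt and no reset: what is moved stays moved. The work goes in short steps, Python scripts to look and compute and a tool call to move; the robot and the scene stay as the last step left them, time stands still between calls to the robot, and variables do not carry over. Pictures are saved under pics/ and viewed, at most 10 in all, crops included, and the job is handed in when it is done.

Besides the shell and the picture viewer there is one more tool, called by a JSON object that holds its "method" and its "body". arm_command: Moves the arm, as the interface text tells. Its arguments: {"type":"object","properties":{"targets":{"type":"array"},"newtons":{"type":"number"}},"required":["targets"]}

```bash
mkdir -p pics; python3 - <<'E'
from cell import manip,camera,get_calibration
import cv2,numpy as np
for n in("side","top"):
    c=camera(n);cv2.imwrite(f"pics/{n}0.png",c[:,:,::-1]);k=get_calibration(n);print(n,np.round(k["K"],1).tolist(),np.round(k["cam_to_world"],3).tolist(),[q for q in k])
print(manip.read_state())
E
```

```text
side [[501.0, 0.0, 277.2], [0.0, 501.0, 203.6], [0.0, 0.0, 1.0]] [[-0.968, 0.127, -0.215, 325.575], [-0.249, -0.434, 0.866, 1049.049], [0.016, 0.892, 0.452, 623.13], [0.0, 0.0, 0.0, 1.0]] ['K', 'cam_to_world']
top [[454.5, 0.0, 278.0], [0.0, 454.5, 209.5], [0.0, 0.0, 1.0]] [[-0.014, 0.995, -0.097, 448.724], [-0.999, -0.017, -0.029, -88.66], [-0.031, 0.097, 0.995, 1298.168], [0.0, 0.0, 0.0, 1.0]] ['K', 'cam_to_world']
{'clock': 0.1, 'joints': array([ 1.10640512e+00,  3.00405893e-01,  1.52151902e+00,  3.78016861e-05,
        1.32067947e+00, -6.65711041e-02]), 'qd': array([-0.00318331, -0.00166665, -0.00058222,  0.00085342, -0.0013906 ,
       -0.00106773]), 'effort': array([ 1.76840651e-03, -5.32644296e+01, -3.53279579e+01,  7.10426434e-02,
        2.34771747e-02, -5.97395865e-05]), 'eef_pos': array([212.95102109, 506.85217561, 204.94834732]), 'eef_rot': array([-3.14058561e+00, -1.03836508e-04,  2.74376312e+00]), 'wrist_force': array([0.2641389 , 0.19374913, 0.11078957]), 'moment': array([ 0.01133499,  0.02411414, -0.00445167]), 'finger_force': 0.0, 'finger_gap': 93.7664883617455}
```

View pics/top0.png

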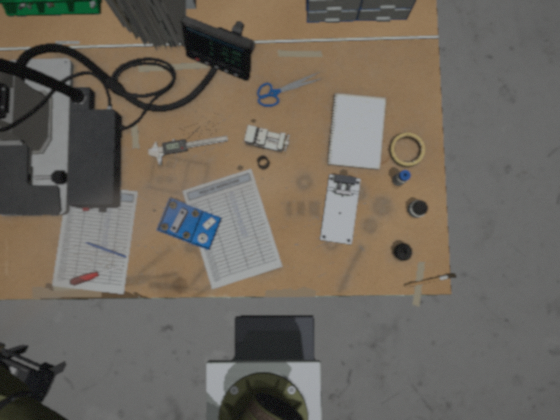

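View pics/side0.png

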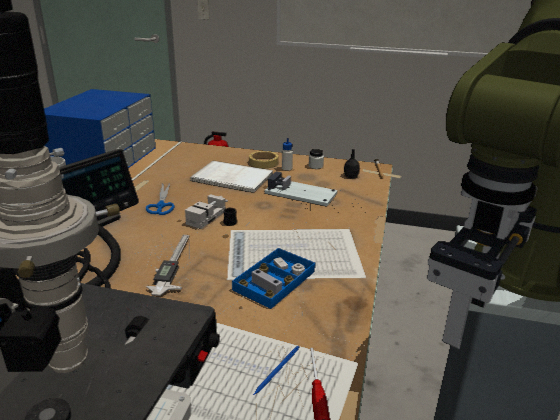

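Top view: blue tray at about (190,223), fixture at (341,208) with its dark block and stop at the +x end (342,183). The loupe is at (263,161). I'll zoom both and segment.

```bash
cat > h.py <<'E'
import cv2,numpy as np
from cell import manip,camera,get_calibration
def ray(n,u,v):
    c=get_calibration(n);K=c["K"];T=c["cam_to_world"]
    d=T[:3,:3]@np.array([(u-K[0,2])/K[0,0],-(v-K[1,2])/K[1,1],-1.]);return T[:3,3],d
def onz(n,u,v,z):
    o,d=ray(n,u,v);return (o+d*(z-o[2])/d[2])
def proj(n,p):
    c=get_calibration(n);K=c["K"];T=c["cam_to_world"]
    q=T[:3,:3].T@(np.array(p,float)-T[:3,3]);return np.array([K[0,0]*q[0]/-q[2]+K[0,2],K[1,1]*-q[1]/-q[2]+K[1,2]])
E
python3 - <<'E'
from h import *
im=cv2.imread("pics/top0.png")
a=cv2.resize(im[190:255,153:228],None,fx=5,fy=5,interpolation=cv2.INTER_CUBIC)
b=cv2.resize(im[168:248,312:368],None,fx=5,fy=5,interpolation=cv2.INTER_CUBIC)
H=400;a=cv2.copyMakeBorder(a,0,H-a.shape[0],0,0,0);cv2.imwrite("pics/z.png",np.hstack([a,b]))
hsv=cv2.cvtColor(im,cv2.COLOR_BGR2HSV)
m=((hsv[...,0]>98)&(hsv[...,0]<125)&(hsv[...,1]>120)).astype(np.uint8);m[:180]=0;m[260:]=0;m[:,:150]=0;m[:,235:]=0
c=max(cv2.findContours(m,0,2)[0],key=cv2.contourArea);r=cv2.minAreaRect(c);bx=cv2.boxPoints(r)
P=np.array([onz("top",u,v,24)[:2] for u,v in bx]);print("tray",bx.round(1).tolist(),P.round(),P.mean(0),np.linalg.norm(np.diff(P,axis=0),axis=1))
g=cv2.cvtColor(im,cv2.COLOR_BGR2GRAY);m=((hsv[...,1]<45)&(g>150)).astype(np.uint8);m[:172]=0;m[250:]=0;m[:,:315]=0;m[:,368:]=0
c=max(cv2.findContours(m,0,2)[0],key=cv2.contourArea);r=cv2.minAreaRect(c);bx=cv2.boxPoints(r)
P=np.array([onz("top",u,v,12)[:2] for u,v in bx]);print("jig",bx.round(1).tolist(),P.round(),P.mean(0),np.linalg.norm(np.diff(P,axis=0),axis=1))
E
```

```text
tray [[165.3000030517578, 232.6999969482422], [177.39999389648438, 201.39999389648438], [220.1999969482422, 217.89999389648438], [208.10000610351562, 249.1999969482422]] [[513. 268.]
 [601. 235.]
 [552. 113.]
 [464. 147.]] [532.62191856 190.6604745 ] [ 94.7900066  131.61086124  94.16988587]
jig [[320.6000061035156, 239.10000610351562], [327.8999938964844, 188.0], [357.79998779296875, 192.3000030517578], [350.5, 243.39999389648438]] [[ 488. -169.]
 [ 633. -194.]
 [ 619. -278.]
 [ 475. -253.]] [ 554.04802244 -223.53981448] [146.93716852  85.63015208 146.51127535]
```

View pics/z.png

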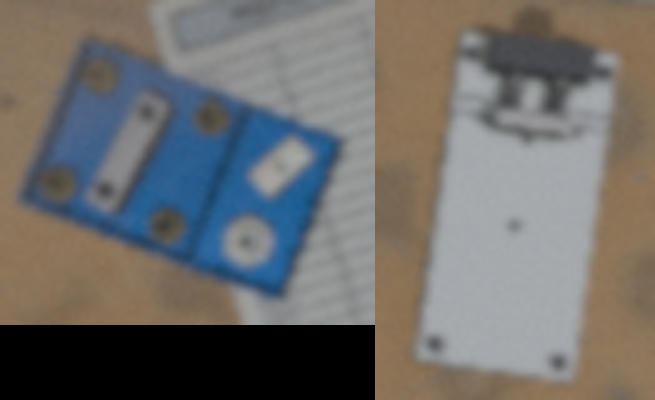

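Zoom: the bar's holes are at crop (148,112) and (104,190), with fittings at its corners. The jig corners are at crop (462,30), (620,55), (573,380) and (415,357), with the stop plate face at about y=132.

```bash
python3 - <<'E'
from h import *
f=lambda x,y,ox,oy:((x+.5)/5-.5+ox,(y+.5)/5-.5+oy)
A=[f(x,y,153,190) for x,y in((148,112),(104,190))]
h=[onz("top",*p,28)[:2] for p in A];d=h[0]-h[1];print("bar",np.mean(h,0),np.linalg.norm(d),np.arctan2(d[1],d[0]))
t=np.array([onz("top",*f(x,y,153,190),24)[:2] for x,y in((87,38),(343,143),(280,297),(20,203))]);e=t[0]-t[3]+t[1]-t[2];print("tray",t.mean(0),np.linalg.norm(np.diff(t,axis=0),axis=1),np.arctan2(e[1],e[0]))
j=np.array([onz("top",*f(x-375,y,312,168),12)[:2] for x,y in((462,30),(620,55),(573,380),(415,357))]);e=j[0]-j[3]+j[1]-j[2];a=np.arctan2(e[1],e[0]);c=j.mean(0);R=np.array([[np.cos(a),-np.sin(a)],[np.sin(a),np.cos(a)]])
print("jig",c,np.linalg.norm(np.diff(j,axis=0),axis=1),a,"goal",c+R@[13,0],"start",c+R@[-15,0])
s=[f(x-375,y,312,168) for x,y in((498,112),(570,122),(492,122),(572,134))]
print("plate top edges",[R.T@(onz("top",*p,40)[:2]-c) for p in s])
# side view: predicted px
for n,p in(("bar",[*np.mean(h,0),28]),("jigc",[*c,12]),("jc-x",[*(c+R@[-95,45]),12]),("jc-x2",[*(c+R@[-95,-45]),12]),("tray0",[*t[0],24]),("tray2",[*t[2],24]),("tray3",[*t[3],24])):print(n,proj("side",p).round(1))
im=cv2.imread("pics/side0.png")
a=cv2.resize(im[240:310,225:320],None,fx=4,fy=4,interpolation=cv2.INTER_CUBIC);b=cv2.resize(im[163:213,255:345],None,fx=4,fy=4,interpolation=cv2.INTER_CUBIC)
b=cv2.copyMakeBorder(b,0,80,0,0,0);cv2.imwrite("pics/zs.png",np.hstack([a,b]))
E
```

```text
bar [548.41195644 232.19329531] 50.22751761479927 -0.5142455629167876
tray [537.49346506 201.2038741 ] [158.98852464  93.24766356 157.84013249] -0.3867663108566551
jig [ 574.05026154 -226.68309166] [ 90.77626523 186.91912083  89.42260626] -0.16930992574416706 goal [ 586.86437819 -228.87362003] start [ 559.26474233 -224.15555893]
plate top edges [array([46.33730225, 20.50914452]), array([ 46.76695749, -19.71689383]), array([40.28132359, 23.00081269]), array([ 40.27501966, -21.74547688])]
bar [266.6 276. ]
jigc [300.8 189.6]
jc-x [327.1 202.5]
jc-x2 [337.4 189.8]
tray0 [232.5 279.2]
tray2 [314.5 261.2]
tray3 [272.1 297.8]
```

View pics/zs.png

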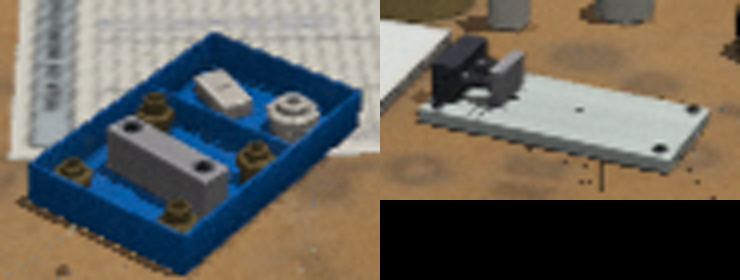

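Side crop: the bar's hole midpoint is at full-image (267,276), where (266.6,276) was predicted. The jig's near corner is at (327,203), where (327,202.5) was predicted. Both views agree, and all sizes check.

```bash
cat >> h.py <<'E'
def delta(p,yaw,q=None):
    "tool-axis shifts (m), done BEFORE the turn, and the turn about tool z"
    s=manip.read_state();w=s["eef_rot"][2];e=np.array(p)-s["eef_pos"]
    y=-((yaw-w+np.pi/2)%np.pi-np.pi/2);c,k=np.cos(w),np.sin(w)
    print("t",s["clock"],"pos",s["eef_pos"].round(1),"rot",s["eef_rot"].round(3),"xyz",np.round([c*e[0]+k*e[1],k*e[0]-c*e[1],-e[2]],1),"yaw",y.round(3),"gap",round(s["finger_gap"],1),"F",s["wrist_force"].round(2),"ff",round(s["finger_force"],1))
E
python3 - <<'E'
from h import *
for z in(0,60,100,150,200):print(z,onz("side",215,312,z).round(),onz("top",121,208,z).round())
print("bottle",onz("top",402,177,0).round())
delta([340,260,205],-.514);delta([548.4,232.2,205],-.514)
E
```

```text
0 [622. 335.   0.] [588. 406.   0.]
60 [594. 404.  60.] [581. 383.  60.]
100 [575. 450. 100.] [577. 368. 100.]
150 [551. 507. 150.] [572. 349. 150.]
200 [527. 564. 200.] [566. 329. 200.]
bottle [ 663. -407.    0.]
t 0.1 pos [213.  506.9 204.9] rot [-3.141 -0.     2.744] xyz [-2.128e+02 -1.784e+02 -1.000e-01] yaw 0.116 gap 93.8 F [0.26 0.19 0.11] ff 0.0
t 0.1 pos [213.  506.9 204.9] rot [-3.141 -0.     2.744] xyz [-4.157e+02 -1.232e+02 -1.000e-01] yaw 0.116 gap 93.8 F [0.26 0.19 0.11] ff 0.0
```

{"method": "arm_command", "body": {"targets": [{"hand":-0.2,"x":-0.0266,"y":-0.0223,"z":0,"yaw":0},{"hand":-0.2,"x":-0.0266,"y":-0.0223,"z":0,"yaw":0},{"hand":-0.2,"x":-0.0266,"y":-0.0223,"z":0,"yaw":0},{"hand":-0.2,"x":-0.0266,"y":-0.0223,"z":0,"yaw":0},{"hand":-0.2,"x":-0.0266,"y":-0.0223,"z":0,"yaw":0},{"hand":-0.2,"x":-0.0266,"y":-0.0223,"z":0,"yaw":0},{"hand":-0.2,"x":-0.0266,"y":-0.0223,"z":0,"yaw":0},{"hand":-0.2,"x":-0.0266,"y":-0.0223,"z":0,"yaw":0},{"hand":-0.2,"x":0,"y":0,"z":0,"yaw":0.116},{"hand":-0.2,"x":0,"y":0,"z":0,"yaw":0}]}}

```text
clock: 1.1
eef_pos: [340.4, 259.5, 205.4]
eef_rot: [-3.141, -0.0, 2.624]
wrist_force: [-0.4, -0.1, 0.8]
finger_gap: 37.5
finger_force: 0.0
```

```bash
python3 -c "
from h import *
delta([548.4,232.2,105],-.514)"
```

```text
t 1.1 pos [340.4 259.5 205.4] rot [-3.141 -0.     2.624] xyz [-194.3   79.2  100.4] yaw -0.004 gap 37.5 F [-0.41 -0.07  0.76] ff 0.0
```

{"method": "arm_command", "body": {"targets": [{"hand":-0.2,"x":-0.0243,"y":0.0099,"z":0.007,"yaw":0},{"hand":-0.2,"x":-0.0243,"y":0.0099,"z":0.013,"yaw":0},{"hand":-0.2,"x":-0.0243,"y":0.0099,"z":0.013,"yaw":0},{"hand":-0.2,"x":-0.0243,"y":0.0099,"z":0.013,"yaw":0},{"hand":-0.2,"x":-0.0243,"y":0.0099,"z":0.013,"yaw":0},{"hand":-0.2,"x":-0.0243,"y":0.0099,"z":0.013,"yaw":0},{"hand":-0.2,"x":-0.0243,"y":0.0099,"z":0.013,"yaw":0},{"hand":-0.2,"x":-0.0243,"y":0.0099,"z":0.015,"yaw":-0.004},{"hand":-0.2,"x":0,"y":0,"z":0,"yaw":0},{"hand":-0.2,"x":0,"y":0,"z":0,"yaw":0}]}}

```text
clock: 2.1
eef_pos: [547.8, 234.0, 104.8]
eef_rot: [-3.14, -0.001, 2.634]
wrist_force: [0.3, 0.1, 0.3]
finger_gap: 37.8
finger_force: 0.0
```

```bash
python3 -c "
from h import *
delta([548.4,232.2,5],-.514)
im=camera('side')[:,:,::-1];cv2.imwrite('pics/s1.png',cv2.resize(im[160:310,200:340],None,fx=4,fy=4,interpolation=cv2.INTER_CUBIC))"
```

```text
t 2.1 pos [547.8 234.  104.8] rot [-3.140e+00 -1.000e-03  2.634e+00] xyz [-1.4 -1.3 99.8] yaw 0.007 gap 37.8 F [0.26 0.15 0.31] ff 0.0
```

View pics/s1.png

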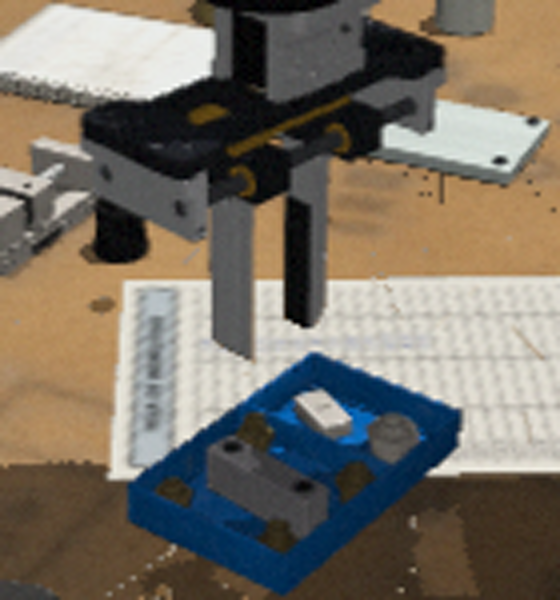

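The side view shows the open fingers straddling the space above the bar (bar at crop (268,485), fingertips at (232,355) and (305,325)), well lined up. I'll lower now.

{"method": "arm_command", "body": {"targets": [{"hand":-0.2,"x":-0.0014,"y":-0.0013,"z":0.008,"yaw":0.007},{"hand":-0.2,"x":0,"y":0,"z":0.015,"yaw":0},{"hand":-0.2,"x":0,"y":0,"z":0.015,"yaw":0},{"hand":-0.2,"x":0,"y":0,"z":0.015,"yaw":0},{"hand":-0.2,"x":0,"y":0,"z":0.015,"yaw":0},{"hand":-0.2,"x":0,"y":0,"z":0.012,"yaw":0},{"hand":-0.2,"x":0,"y":0,"z":0.008,"yaw":0},{"hand":-0.2,"x":0,"y":0,"z":0.006,"yaw":0},{"hand":-0.2,"x":0,"y":0,"z":0.0045,"yaw":0},{"hand":-0.2,"x":0,"y":0,"z":0,"yaw":0}]}}

```text
clock: 3.15
eef_pos: [548.9, 231.7, 6.6]
eef_rot: [-3.141, -0.0, 2.625]
wrist_force: [0.5, 0.1, -0.7]
finger_gap: 37.3
finger_force: 0.0
```

```bash
python3 -c "
from h import *
delta([548.4,232.2,5],-.514)"
```

```text
t 3.15 pos [548.9 231.7   6.6] rot [-3.141 -0.     2.625] xyz [0.7 0.2 1.6] yaw -0.003 gap 37.3 F [ 0.54  0.05 -0.72] ff 0.0
```

Reached the bar with no contact on the way down. Close gripper at 35 N.

{"method": "arm_command", "body": {"targets": [{"hand":-0.6,"x":0,"y":0,"z":0.001,"yaw":0},{"hand":-1,"x":0,"y":0,"z":0,"yaw":0},{"hand":-1,"x":0,"y":0,"z":0,"yaw":0},{"hand":-1,"x":0,"y":0,"z":0,"yaw":0},{"hand":-1,"x":0,"y":0,"z":0,"yaw":0},{"hand":-1,"x":0,"y":0,"z":0,"yaw":0}], "newtons": 35}}

```text
clock: 3.75
eef_pos: [549.2, 231.8, 6.3]
eef_rot: [3.141, 0.0, 2.625]
wrist_force: [-0.8, 0.4, 4.1]
finger_gap: 18.0
finger_force: 35.0
```

{"method": "arm_command", "body": {"targets": [{"hand":-1,"x":0,"y":0,"z":-0.005,"yaw":0},{"hand":-1,"x":0,"y":0,"z":-0.01,"yaw":0},{"hand":-1,"x":0,"y":0,"z":-0.02,"yaw":0},{"hand":-1,"x":0,"y":0,"z":-0.025,"yaw":0},{"hand":-1,"x":0,"y":0,"z":-0.025,"yaw":0},{"hand":-1,"x":0,"y":0,"z":-0.025,"yaw":0},{"hand":-1,"x":0,"y":0,"z":-0.02,"yaw":0},{"hand":-1,"x":0,"y":0,"z":-0.01,"yaw":0},{"hand":-1,"x":0,"y":0,"z":0,"yaw":0},{"hand":-1,"x":0,"y":0,"z":0,"yaw":0}]}}

```text
clock: 4.75
eef_pos: [548.6, 231.6, 145.1]
eef_rot: [-3.141, -0.001, 2.625]
wrist_force: [0.3, -0.1, -1.8]
finger_gap: 17.7
finger_force: 34.9
```

```bash
python3 - <<'E'
from h import *
im=camera('side')[:,:,::-1];cv2.imwrite('pics/s2.png',cv2.resize(im[130:310,200:340],None,fx=3.3,fy=3.3,interpolation=cv2.INTER_CUBIC))
a=-.169
c=np.array([574,-226.7]);g=c+np.array([np.cos(a),np.sin(a)])*-15
print(g);delta([g[0],g[1],146],a)
E
```

```text
[ 559.21369815 -224.1770498 ]
t 4.8 pos [548.5 231.6 144.8] rot [-3.140e+00 -1.000e-03  2.625e+00] xyz [-234.5 -390.9   -1.2] yaw -0.348 gap 17.7 F [ 0.5   0.56 -2.49] ff 34.9
```

View pics/s2.png

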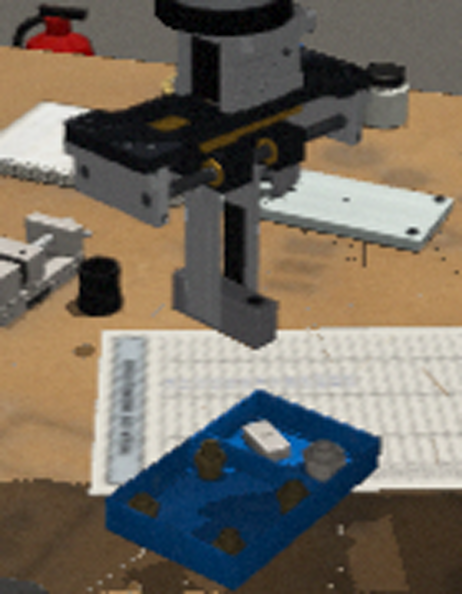

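The bar is held level above the tray (crop (225,310)). All fittings remain in the tray, and the loupe is untouched.

{"method": "arm_command", "body": {"targets": [{"hand":-1,"x":-0.008,"y":-0.014,"z":0,"yaw":0},{"hand":-1,"x":-0.018,"y":-0.03,"z":0,"yaw":0},{"hand":-1,"x":-0.018,"y":-0.03,"z":0,"yaw":0},{"hand":-1,"x":-0.018,"y":-0.03,"z":0,"yaw":0},{"hand":-1,"x":-0.018,"y":-0.03,"z":0,"yaw":0},{"hand":-1,"x":-0.018,"y":-0.03,"z":0,"yaw":0},{"hand":-1,"x":-0.018,"y":-0.03,"z":0,"yaw":0},{"hand":-1,"x":-0.018,"y":-0.03,"z":0,"yaw":0},{"hand":-1,"x":-0.018,"y":-0.03,"z":0,"yaw":0},{"hand":-1,"x":-0.018,"y":-0.03,"z":0,"yaw":0}]}}

```text
clock: 5.8
eef_pos: [555.6, -101.3, 145.2]
eef_rot: [-3.141, -0.001, 2.624]
wrist_force: [-0.7, 0.4, -1.6]
finger_gap: 17.7
finger_force: 34.9
```

{"method": "arm_command", "body": {"targets": [{"hand":-1,"x":-0.018,"y":-0.03,"z":0,"yaw":0},{"hand":-1,"x":-0.018,"y":-0.03,"z":0,"yaw":0},{"hand":-1,"x":-0.018,"y":-0.03,"z":0,"yaw":0},{"hand":-1,"x":-0.01,"y":-0.017,"z":0,"yaw":0},{"hand":-1,"x":0,"y":0,"z":0,"yaw":-0.08},{"hand":-1,"x":0,"y":0,"z":0,"yaw":-0.09},{"hand":-1,"x":0,"y":0,"z":0,"yaw":-0.09},{"hand":-1,"x":0,"y":0,"z":0,"yaw":-0.088},{"hand":-1,"x":0,"y":0,"z":0,"yaw":0},{"hand":-1,"x":0,"y":0,"z":0,"yaw":0}]}}

```text
clock: 6.8
eef_pos: [559.0, -223.7, 145.6]
eef_rot: [3.141, -0.001, 2.97]
wrist_force: [0.5, -0.2, -1.1]
finger_gap: 17.6
finger_force: 34.9
```

```bash
python3 - <<'E'
from h import *
delta([559.2,-224.2,60],-.169)
E
```

```text
t 6.8 pos [ 559.  -223.7  145.6] rot [ 3.141e+00 -1.000e-03  2.970e+00] xyz [-0.3 -0.5 85.6] yaw -0.002 gap 17.6 F [ 0.49 -0.17 -1.07] ff 34.9
```

{"method": "arm_command", "body": {"targets": [{"hand":-1,"x":0,"y":0,"z":0.01,"yaw":0},{"hand":-1,"x":0,"y":0,"z":0.02,"yaw":0},{"hand":-1,"x":0,"y":0,"z":0.02,"yaw":0},{"hand":-1,"x":0,"y":0,"z":0.02,"yaw":0},{"hand":-1,"x":0,"y":0,"z":0.02,"yaw":0},{"hand":-1,"x":0,"y":0,"z":0.015,"yaw":0},{"hand":-1,"x":0,"y":0,"z":0.01,"yaw":0},{"hand":-1,"x":0,"y":0,"z":0.005,"yaw":0},{"hand":-1,"x":0,"y":0,"z":0,"yaw":0},{"hand":-1,"x":0,"y":0,"z":0,"yaw":0}]}}

```text
clock: 7.8
eef_pos: [559.5, -224.0, 26.6]
eef_rot: [-3.141, 0.001, 2.973]
wrist_force: [-0.1, -0.1, -0.9]
finger_gap: 18.0
finger_force: 34.9
```

```bash
python3 - <<'E'
from h import *
a=cv2.resize(camera('side')[155:220,245:345,::-1],None,fx=4,fy=4,interpolation=cv2.INTER_CUBIC)
b=cv2.resize(camera('top')[163:248,305:375,::-1],None,fx=5,fy=5,interpolation=cv2.INTER_CUBIC)
a=cv2.copyMakeBorder(a,0,425-260,0,0,0);cv2.imwrite('pics/j1.png',np.hstack([a,b]))
delta([559.2,-224.2,16.3],-.169)
E
```

```text
t 7.9 pos [ 559.6 -224.    26.8] rot [-3.141e+00  1.000e-03  2.973e+00] xyz [ 0.3 -0.3 10.5] yaw 0.0 gap 18.2 F [-0.02  0.13 -1.78] ff 34.9
```

View pics/j1.png

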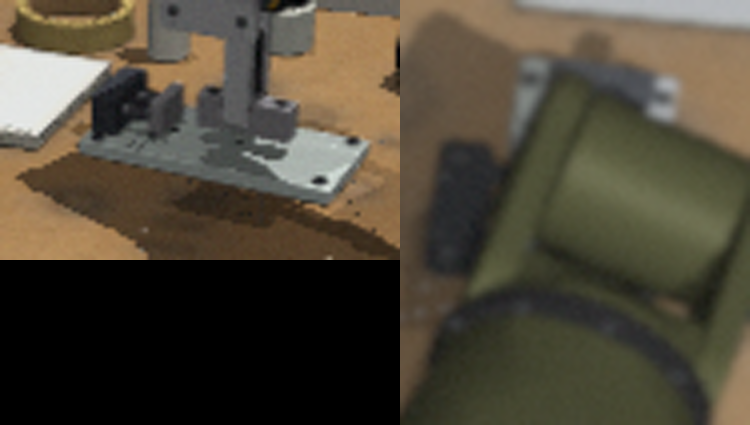

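Side view: the bar hangs just over the bed on its centre, with its front end at crop (205,90) facing the stop plate at (168,110). The arm hides the top view. I'll check the visible rear hole at crop (283,102) numerically while lowering to touch.

{"method": "arm_command", "body": {"targets": [{"hand":-1,"x":0,"y":0,"z":0.003,"yaw":0},{"hand":-1,"x":0,"y":0,"z":0.003,"yaw":0},{"hand":-1,"x":0,"y":0,"z":0.002,"yaw":0},{"hand":-1,"x":0,"y":0,"z":0.001,"yaw":0},{"hand":-1,"x":0,"y":0,"z":0,"yaw":0}]}}

```text
clock: 8.4
eef_pos: [559.1, -223.8, 16.7]
eef_rot: [3.142, -0.0, 2.973]
wrist_force: [-0.2, -0.3, -1.7]
finger_gap: 17.7
finger_force: 34.9
```

```bash
python3 - <<'E'
from h import *
p=onz("side",(283.5)/4-.5+245,102.5/4-.5+155,48.5);c,s=np.cos(-.169),np.sin(-.169);d=p[:2]-[574,-226.7];print(c*d[0]+s*d[1],-s*d[0]+c*d[1])
delta([559.2,-224.2,16.3],-.169)
E
```

```text
-41.11824454659645 -3.375584503357567
t 8.4 pos [ 559.1 -223.8   16.7] rot [ 3.142 -0.     2.973] xyz [-0.2 -0.4  0.4] yaw 0.0 gap 17.7 F [-0.22 -0.28 -1.68] ff 34.9
```

```bash
python3 - <<'E'
from h import *
c,s=np.cos(-.169),np.sin(-.169)
def J(p):
    d=p[:2]-[574,-226.7];return np.round([c*d[0]+s*d[1],-s*d[0]+c*d[1]],1)
for x,y in((353,141),(320,180)):print("side hole",J(onz("side",(x+.5)/4-.5+245,(y+.5)/4-.5+155,12)))
for x,y in((435,345),(558,362),(515,226)):print("top hole",J(onz("top",(x-375+.5)/5-.5+312,(y+.5)/5-.5+168,12)))
a=cv2.resize(camera('side')[165:210,265:345,::-1],None,fx=9,fy=9,interpolation=cv2.INTER_CUBIC);cv2.imwrite('pics/j2.png',a)
E
```

```text
side hole [-83.4 -38.8]
side hole [-82.9  31.3]
top hole [-85.8  34.6]
top hole [-84.7 -35. ]
top hole [-12.3  -0.3]
```

View pics/j2.png

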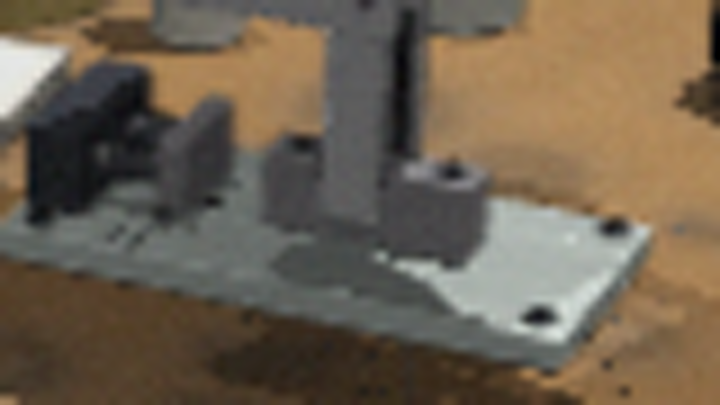

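Side view: bar on the bed, square to the stop plate, index marks near (125,238). The side view shows the bed's own holes biased by -3.7 mm in y and the bar's by -3.4 mm, so the bar is within about 0.5 mm of the centre line. Now I'll push.

{"method": "arm_command", "body": {"targets": [{"hand":-1,"x":-0.002,"y":0,"z":0.0004,"yaw":0},{"hand":-1,"x":-0.003,"y":0,"z":0,"yaw":0},{"hand":-1,"x":-0.003,"y":0,"z":0,"yaw":0},{"hand":-1,"x":-0.003,"y":0,"z":0,"yaw":0},{"hand":-1,"x":-0.002,"y":0,"z":0,"yaw":0},{"hand":-1,"x":-0.002,"y":0,"z":0,"yaw":0},{"hand":-1,"x":-0.001,"y":0,"z":0,"yaw":0},{"hand":-1,"x":0,"y":0,"z":0,"yaw":0}], "newtons": 50}}

```text
clock: 9.25
eef_pos: [575.1, -226.5, 16.5]
eef_rot: [3.142, -0.0, 2.973]
wrist_force: [-0.7, 0.3, -2.0]
finger_gap: 17.6
finger_force: 49.9
```

{"method": "arm_command", "body": {"targets": [{"hand":-1,"x":-0.001,"y":0,"z":0,"yaw":0},{"hand":-1,"x":-0.001,"y":0,"z":0,"yaw":0},{"hand":-1,"x":-0.001,"y":0,"z":0,"yaw":0},{"hand":-1,"x":-0.001,"y":0,"z":0,"yaw":0},{"hand":-1,"x":-0.001,"y":0,"z":0,"yaw":0},{"hand":-1,"x":-0.001,"y":0,"z":0,"yaw":0},{"hand":-1,"x":0,"y":0,"z":0,"yaw":0},{"hand":-1,"x":0,"y":0,"z":0,"yaw":0}]}}

```text
clock: 10.05
eef_pos: [580.7, -227.5, 16.5]
eef_rot: [3.142, -0.0, 2.973]
wrist_force: [-1.4, 0.4, -0.2]
finger_gap: 17.6
finger_force: 49.9
```

```bash
python3 - <<'E'
from h import *
delta([586.8,-228.9,16.3],-.169)
E
```

```text
t 10.05 pos [ 580.7 -227.5   16.5] rot [ 3.142 -0.     2.973] xyz [-6.2 -0.4  0.2] yaw 0.0 gap 17.6 F [-1.36  0.37 -0.21] ff 49.9
```

{"method": "arm_command", "body": {"targets": [{"hand":-1,"x":-0.001,"y":0,"z":0,"yaw":0},{"hand":-1,"x":-0.001,"y":0,"z":0,"yaw":0},{"hand":-1,"x":-0.001,"y":0,"z":0,"yaw":0},{"hand":-1,"x":-0.001,"y":0,"z":0,"yaw":0},{"hand":-1,"x":0,"y":0,"z":0,"yaw":0},{"hand":-1,"x":0,"y":0,"z":0,"yaw":0}]}}

```text
clock: 10.65
eef_pos: [584.7, -228.1, 16.5]
eef_rot: [3.141, -0.001, 2.973]
wrist_force: [-4.6, 0.9, 1.1]
finger_gap: 17.2
finger_force: 49.9
```

```bash
python3 - <<'E'
from h import *
for i in range(4):
    delta([586.8,-228.9,16.3],-.169);camera("top")
E
```

```text
t 10.65 pos [ 584.7 -228.1   16.5] rot [ 3.141e+00 -1.000e-03  2.973e+00] xyz [-2.2 -0.4  0.2] yaw 0.0 gap 17.2 F [-4.57  0.95  1.1 ] ff 49.9
t 10.7 pos [ 584.7 -228.1   16.5] rot [ 3.141e+00 -1.000e-03  2.973e+00] xyz [-2.2 -0.4  0.2] yaw 0.0 gap 17.9 F [-4.17  0.53 -0.02] ff 49.9
t 10.75 pos [ 584.6 -228.2   16.5] rot [ 3.141e+00 -1.000e-03  2.973e+00] xyz [-2.2 -0.4  0.2] yaw 0.0 gap 17.7 F [-4.1   1.38  0.81] ff 49.9
t 10.8 pos [ 584.7 -228.1   16.5] rot [ 3.141e+00 -1.000e-03  2.973e+00] xyz [-2.2 -0.4  0.2] yaw 0.0 gap 17.5 F [-4.84  1.48  0.53] ff 49.9
```

{"method": "arm_command", "body": {"targets": [{"hand":-1,"x":-0.001,"y":0,"z":0,"yaw":0},{"hand":-1,"x":-0.001,"y":0,"z":0,"yaw":0},{"hand":-1,"x":-0.001,"y":0,"z":0,"yaw":0},{"hand":-1,"x":-0.001,"y":0,"z":0,"yaw":0},{"hand":-1,"x":-0.001,"y":0,"z":0,"yaw":0},{"hand":-1,"x":0,"y":0,"z":0,"yaw":0},{"hand":-1,"x":0,"y":0,"z":0,"yaw":0},{"hand":-1,"x":0,"y":0,"z":0,"yaw":0},{"hand":-1,"x":0,"y":0,"z":0,"yaw":0}]}}

```text
clock: 11.75
eef_pos: [589.2, -228.9, 16.5]
eef_rot: [3.141, -0.002, 2.973]
wrist_force: [-8.6, 2.6, 2.8]
finger_gap: 17.4
finger_force: 50.0
```

```bash
python3 - <<'E'
from h import *
for i in range(4):
    delta([586.8,-228.9,16.3],-.169);a=camera("side")
cv2.imwrite('pics/j3.png',cv2.resize(a[165:210,265:345,::-1],None,fx=9,fy=9,interpolation=cv2.INTER_CUBIC))
E
```

```text
t 11.75 pos [ 589.2 -228.9   16.5] rot [ 3.141e+00 -2.000e-03  2.973e+00] xyz [ 2.3 -0.4  0.2] yaw 0.0 gap 17.4 F [-8.64  2.62  2.81] ff 50.0
t 11.8 pos [ 589.2 -228.9   16.5] rot [ 3.141e+00 -2.000e-03  2.973e+00] xyz [ 2.3 -0.4  0.2] yaw 0.0 gap 17.7 F [-8.04  1.14  3.41] ff 50.0
t 11.85 pos [ 589.2 -228.9   16.4] rot [ 3.141e+00 -2.000e-03  2.973e+00] xyz [ 2.3 -0.4  0.1] yaw 0.0 gap 17.6 F [-8.46  1.03  2.88] ff 50.0
t 11.9 pos [ 589.2 -228.9   16.5] rot [ 3.141e+00 -2.000e-03  2.973e+00] xyz [ 2.4 -0.4  0.2] yaw 0.0 gap 17.6 F [-8.81  1.49  4.05] ff 50.0
```

View pics/j3.png

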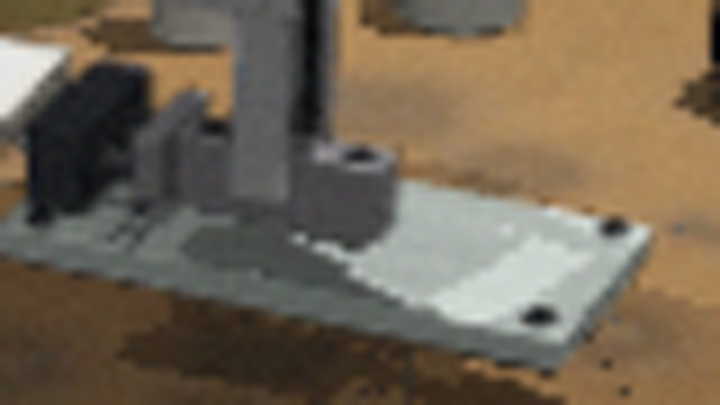

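The bar presses flat on the stop at about 8.6 N, steady. The pointer at about (137,208) lines up between the index marks. I'm handing in.

```bash
python3 -c "
from h import *
print(manip.sign_off())"
```

```text
the job is handed in; nothing more can be done
None
```

I handed the job in at about 12 s with the bar gripped on the fixture's centre line, pressing the stop back about 8 mm at roughly 8.5 N, the pointers looking between the index marks in the side view; the verdict was not shown.

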